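Release and open the lid of the vial reader

TASK

Open the sample chamber of the vial reader so that the next vial can be loaded: press down the release tab in front of the lid with a fingertip until the lid springs up part of the way, then push the raised lid over to the back with the fingers until it stays fully open by itself. Nothing needs to be gripped: do not press the round key beside the tab, and leave the small bottles, the jar and the stopper where they stand. Finish with the hand clear of everything.

Things in the scene. Friction and masses are not known exactly. Their poses are not given: they have to be found in the camera images.
- reader: Vial reader, white instrument 196 mm deep (x) by 170 mm wide (y), fixed to the worktop. Origin: centre of its underside; z up; the front strip of its flat deck (60 mm high, rim 61) is towards -x and carries the release tab at y = 0, a flat display at y = +52 mm (top 63 mm high) and the round key at y = -52 mm. Behind the tab the grey lid, 90 mm wide, covers x -42 to +34 mm.
- tab (a joint): Rocking of the release tab about a pin along y at x -45, z 62 mm of the reader: 0 at rest, 0.42 rad fully pressed (hard stop). Its steel hook (over the lid edge, 78 mm high) lets go of the lid at about 0.22 rad. It springs back when let go. Pressed at tab_press it takes about 1 N to start and 3 N at full travel, the point then being about 10 mm lower.
- tab_press (a point): Press point, on top of the grey ribbed plate of the tab (34 mm along y, x -75 to -50 mm, rising to the front), in its outer half: x = -68 mm, y = 0, z = 73 mm in the reader's frame at rest. Press straight down here or up to 5 mm further out; nearer the lid a fingertip is stopped by the hook. Fully pressed, the plate is about level, 62 mm high.
- lid (a joint): Swing of the lid about its rear hinge: 0 latched shut; freed by the tab it springs up to about 0.95 rad and rests there. A push of about 1 N towards the reader's +x moves it on. Let go before upright (1.57) it sinks back towards 0.95, near upright it may stand; from about 1.7 it falls to its rear stop at 1.92 rad, fully open, and stays.
- lid_edge (a point): Middle of the lid's front edge (mid-thickness of the 12 mm slab), 76 mm from the hinge axis; swings with the lid. In the reader's frame: closed x = -42, z = 68 mm; sprung up about x = -10, z = 130 mm.
- lid_hinge (a point): Middle of the lid's hinge axis (along the reader's y), fixed on the reader at x = +34, y = 0, z = 68 mm. In front of it, under the sprung-up lid, a small spring arm reaches up to 90 mm above the worktop: push the lid above that. The stop behind the hinge is 74 mm high.
- start_key (a joint): Round start key, 22 mm across, in a round collar 38 mm across, at x = -66 mm, y = -52 mm of the reader, top 69 mm above the worktop: 0 at rest, 0.005 m pressed in. Not to be pressed.
- vial_0: Small reagent bottle with a white screw cap, 22 mm diameter, 45 mm high, standing loose to the left (+y) of the reader; origin at the centre of its underside. To be left alone.
- vial_1: Small reagent bottle with a black screw cap, 22 mm diameter, 45 mm high, standing loose to the left (+y) of the reader; origin at the centre of its underside. To be left alone.
- salve_jar: Low white jar with a black screw lid, 60 mm diameter, 41 mm high, standing loose to the right (-y) of the reader; origin at the centre of its underside. To be left alone.
- stopper: Dark rubber stopper, 42 mm diameter, 28 mm high, standing loose to the right (-y) of the reader, towards its front; origin at the centre of its underside. To be left alone.

How it is judged:
By the outcome, as a careful person would: the job done as asked, in the order asked, and still so for the second after the job is handed in, with the robot touching nothing.
It also fails if it takes over 40 s, if anything falls off the work surface, if the arm or the gripper's body presses on something with over 40 N, if the wrist force passes 120 N, or if a joint passes its speed limit or range.

ROBOT

A 6-joint arm with a two-finger parallel gripper is mounted at the origin on a cart in front of the work surface, level with it; the furniture and walls round the work are solid. World frame = base frame: x ahead of the robot, y to its left, z up, the work surface at z = 0. Lengths are in m, angles in rad, forces in N, time in s.
With the tool pointing down it reaches from about 0.3 to 0.875 m from the base axis. Payload 6.4 kg.
Tool frame: the origin (TCP) lies between the finger pads; the fingertips stand 19 mm ahead of it and the grasp point (between the pads) is the TCP (ctrl.tips_ahead is the z of the fingertips in the tool frame, in m); z points along the fingers, y is the line along which they close (so a half turn about z gives the same grasp; the last joint's range is limited). The gripper opens to 85 mm and grips with 20 to 120 N. Pads are 22 mm wide; open, the fingers measure 114 mm over their backs; the gripper's body (76 mm by 85 mm) begins 54 mm behind the grasp point. The pads swing forward as they close: fully open they stand 13 mm farther back than shut.
Start: joints at [-1.383, 0.181, 1.607, -0, 1.354, -0.206], TCP at [0.221, -0.531, 0.25] pointing down, gripper open.
Joint ranges: [-2.99, 2.99], [-0.89, 2.07], [0.3, 2.58], [-1.14, 4.28], [0, 2.63], [-3.12, 3.12]. Speed limits (rad/s): [2.57, 2.57, 3.01, 3.14, 3.14, 3.14].

INTERFACE

Orientations are given as a unit quaternion [w, x, y, z].
In Python, from bench import readout, vision, ctrl gives the robot as it stands.
- The arm moves only by the tool play_rows, never from a script. Its arguments are lists of equal length, an entry for each row: "xyz": the shift along the tool's x, y, z in mm, a list of three; "rot": the turn, a rotation vector about the tool's x, y, z in rad, a list of three; "grip": the opening, from 0 (shut) to 1 (fully open). In form: {"xyz": [[x, y, z], ...], "rot": [[rx, ry, rz], ...], "grip": [grip, ...]}. A call has exactly 10 rows; each row is the pose to reach, as a shift and turn from the pose commanded when the call began, along the tool's axes at that moment; what a row does not reach only later rows make up. A row lasts 1/8 s, in which the tool goes at most 62.5 mm and 10.7 degrees, less where a joint would pass 70% of its speed; a pose out of reach is approached as far as the arm can. A call with a gripper value outside its range is refused whole. The fingers move at their own pace and stop on an object; the grip force is fixed at half the most. Time passes only in rows, so rows that repeat a pose let the fingers close, or fill a call up. It gives the time, the measured TCP pose, the force, the opening and the grip force at its end, in the units of the state.
- readout.get_obs(): the state, without advancing time (a new reading comes with each control period).
- vision.camera(name): name is "scene" or "top" or "wrist"; returns a dict with "color" (384x512x3 uint8, red, green, blue), "depth" (384x512 float32, m along the optical axis (not along the pixel's ray), 0 where there is no reading), "camera_matrix" (3x3 intrinsics, pixels), "extrinsics" (4x4, takes a point from camera to world coordinates); the wrist camera has in their place "hand_eye" (4x4, takes a point from camera to tool coordinates, whose origin is the TCP and whose axes are the flange's). Camera axes: x right, y down, z forward; pixel columns grow to the right and rows downward; lengths in m; the calibration is good to about 2 mm. A picture is of the moment at which its call begins: read the wrist's pose just before it.
- ctrl.hand_in(): hands the job in; it is judged then, once.
The state is a dict: "time_s": time; "q": joint angles; "dq": joint speeds; "joint_efforts": joint torques, N m; "eef_pos": TCP position; "eef_rot": TCP orientation; "wrist_force": force on the tool from outside, world axes, zero at the start; "torque": the same for the moment, N m; "opening": opening from 0.0 (shut) to 1.0 (fully open); "grasp_force": force on a finger pad.
Only numpy, scipy, OpenCV 4.12 (cv2) and the standard library are available. Lean on these libraries where they do the work, as an engineer would, in place of code of your own. Each camera call takes 0.05 s, during which the arm holds its last target. There are 200 camera calls.

## Working session

There is one attempt and no reset: what is moved stays moved. The work goes in short steps, Python scripts to look and compute and a tool call to move; the robot and the scene stay as the last step left them, time stands still between calls to the robot, and variables do not carry over. Pictures are saved under pics/ and viewed, at most 10 in all, crops included, and the job is handed in when it is done.

Besides the shell and the picture viewer there is one more tool, called after "Emit:" by a JSON object that holds its "method" and its "body", one argument or row to a line. play_rows: Moves the arm, as the interface text tells. Its arguments: {"type":"object","properties":{"xyz":{"type":"array","items":{"type":"array","items":{"type":"number"}}},"rot":{"type":"array","items":{"type":"array","items":{"type":"number"}}},"grip":{"type":"array","items":{"type":"number"}}},"required":["xyz","rot","grip"]}

```bash
mkdir -p pics; python3 - <<'E'
from bench import readout, vision, ctrl
import cv2,numpy as np
o=readout.get_obs(); print(o['time_s'],o['eef_pos'],o['eef_rot'],ctrl.tips_ahead,o['opening'])
for n in('scene','top'):
    c=vision.camera(n); np.savez(f'pics/{n}0.npz',**c)
    cv2.imwrite(f'pics/{n}0.png',cv2.resize(c['color'][:,:,::-1],(800,600)))
E
```

```text
0.0 [ 0.22054978 -0.53046735  0.24938049] [-8.69617940e-04  9.80677301e-01  1.95630457e-01  9.53653640e-06] 0.019 1.00335715473142
```

View pics/scene0.png

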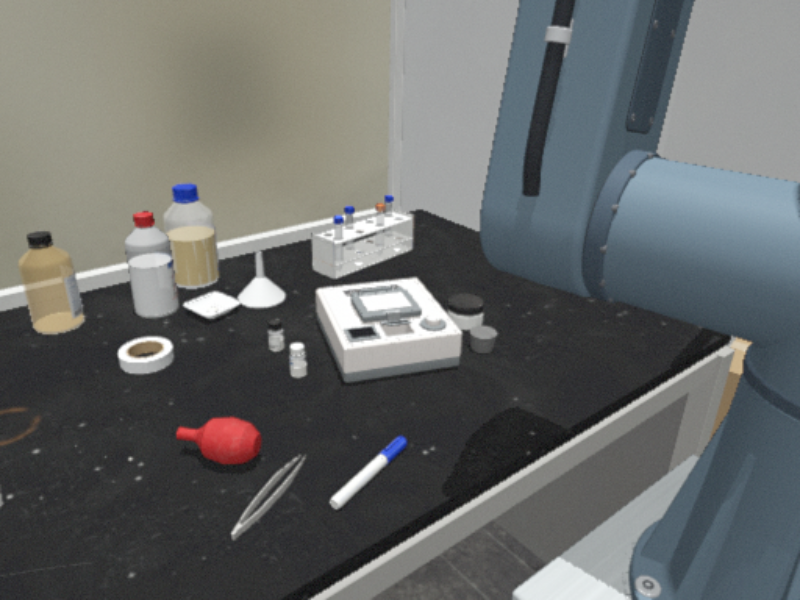

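View pics/top0.png

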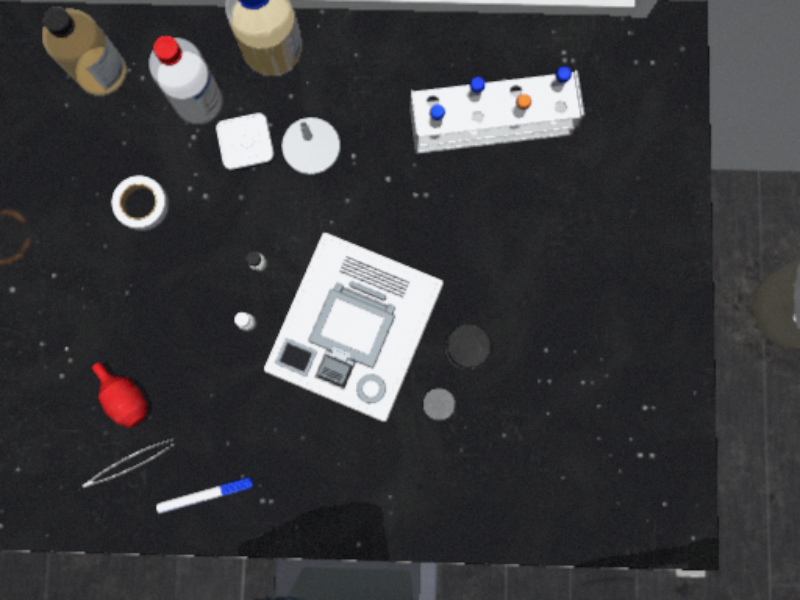

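The top view shows the reader with its deck corners at about (325,233), (442,282), (386,421) and (265,371). The tab is at (335,371), the key at (371,388) and the display at (296,357). The lid is shut. Next I convert these to world coordinates.

```bash
cat > h.py <<'E'
import numpy as np
def ray(c,u,v,z):
    K=c['camera_matrix'];T=c['extrinsics']
    d=T[:3,:3]@np.linalg.solve(K,[u,v,1.]);p=T[:3,3]
    return p+d*(z-p[2])/d[2]
E
python3 - <<'E'
from h import *; import cv2
c=np.load('pics/top0.npz');s=.64
im=cv2.resize(c['color'][220//2*0+140:280,160:300][:,:,::-1],(800,800))[:, :]
g=c['color'].astype(int)
K=c['camera_matrix'];T=c['extrinsics']
W=[];
for n,u,v,z in[('BL',325,233,.061),('BR',442,282,.061),('FR',386,421,.061),('FL',265,371,.061),('tab',335,371,.07),('key',371,388,.069),('disp',296,357,.063)]:
    p=ray(c,u*s,v*s,z);W.append(p)
    d=c['depth'][int(v*s),int(u*s)];q=T[:3,:3]@(np.linalg.solve(K,[u*s,v*s,1])*d)+T[:3,3]
    print(n,p.round(4),'depth pt',q.round(4))
L=np.array([[98,85],[98,-85],[-98,-85],[-98,85],[-63,0],[-66,-52],[-66,52]])/1000.
W=np.array(W)[:,:2]
a=W-W.mean(0);b=L-L.mean(0)
th=np.arctan2((b[:,0]*a[:,1]-b[:,1]*a[:,0]).sum(),(b*a).sum())
R=np.array([[np.cos(th),-np.sin(th)],[np.sin(th),np.cos(th)]])
t=W.mean(0)-R@L.mean(0);print('yaw',th,'origin',t);print(((W-t)@R-L).round(4)*1000)
x=c['color'][140:280,160:300][:,:,::-1];cv2.imwrite('pics/crop0.png',cv2.resize(x,(600,600),interpolation=2))
E
```

```text
BL [0.6928 0.0189 0.061 ] depth pt [0.6925 0.0188 0.0624]
BR [ 0.6324 -0.134   0.061 ] depth pt [ 0.6324 -0.134   0.0611]
FR [ 0.4535 -0.0666  0.061 ] depth pt [ 0.4515 -0.0659 -0.    ]
FL [0.5125 0.0889 0.061 ] depth pt [0.5141 0.0991 0.0012]
tab [ 0.5145 -0.0009  0.07  ] depth pt [ 0.5144 -0.0011  0.0724]
key [ 0.4944 -0.0468  0.069 ] depth pt [ 0.4943 -0.047   0.0749]
disp [0.5312 0.0499 0.063 ] depth pt [0.5311 0.0497 0.0644]
yaw -0.3679833832567839 origin [ 0.57331754 -0.02296062]
[[-1.6 -2.9]
 [-2.9  2.7]
 [ 1.9  1.1]
 [ 1.  -2.6]
 [ 0.2 -0.6]
 [ 0.9  1.4]
 [ 0.5  0.8]]
```

View pics/crop0.png

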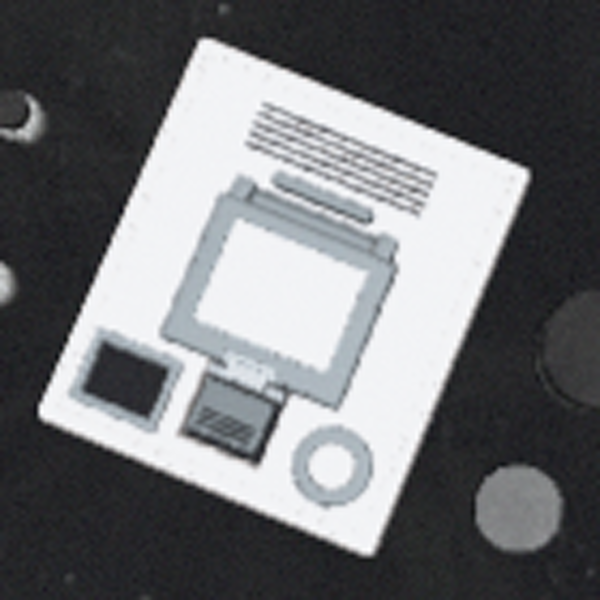

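The fit is good: yaw is -0.368 and the origin is (0.573, -0.023). I'm moving above the tab with the gripper shutting.

Emit:
{"method": "play_rows", "body": {
  "xyz": [
    [47,-38,0],
    [94,-76,5],
    [141,-115,12],
    [188,-153,20],
    [235,-191,30],
    [282,-229,40],
    [329,-268,50],
    [375,-306,60],
    [422,-344,70],
    [469,-382,79]
  ],
  "rot": [
    [0,0,0.076],
    [0,0,0.152],
    [0,0,0.229],
    [0,0,0.305],
    [0,0,0.381],
    [0,0,0.457],
    [0,0,0.533],
    [0,0,0.61],
    [0,0,0.686],
    [0,0,0.762]
  ],
  "grip": [0,0,0,0,0,0,0,0,0,0]
}}

```text
time_s: 1.35
eef_pos: [0.5077, 0.0037, 0.1708]
eef_rot: [0.0, 0.983, -0.184, -0.0]
wrist_force: [0.7, -0.8, 0.7]
opening: 0.0
grasp_force: 0.0
```

```bash
cat >> h.py <<'E'
from scipy.spatial.transform import Rotation as Ro
th=-.368;O=np.array([.5733,-.0230,0]);RR=Ro.from_euler('z',th).as_matrix()
def look(n,cam='wrist'):
    from bench import readout,vision; import cv2
    o=readout.get_obs();c=vision.camera(cam)
    R=Ro.from_quat(np.roll(o['eef_rot'],-1)).as_matrix();p=np.array(o['eef_pos'])
    if cam=='wrist':
        T=np.eye(4);T[:3,:3]=R;T[:3,3]=p;c['extrinsics']=T@c['hand_eye']
    np.savez(f'pics/{n}.npz',**c);cv2.imwrite(f'pics/{n}.png',cv2.resize(c['color'][:,:,::-1],(800,600)))
    print('t',o['time_s'],'tcp in reader',(RR.T@(p-O)).round(4),'toolx,z in reader',(RR.T@R[:,0]).round(3),(RR.T@R[:,2]).round(3),'F',np.round(o['wrist_force'],2),o['opening'])
    return c
E
python3 -c "
from h import *
look('w1')"
```

```text
t 1.35 tcp in reader [-0.0709  0.0013  0.1708] toolx,z in reader [ 1.    -0.003 -0.   ] [-0. -0. -1.] F [ 0.74 -0.79  0.65] 0.00021645306745908942
```

View pics/w1.png

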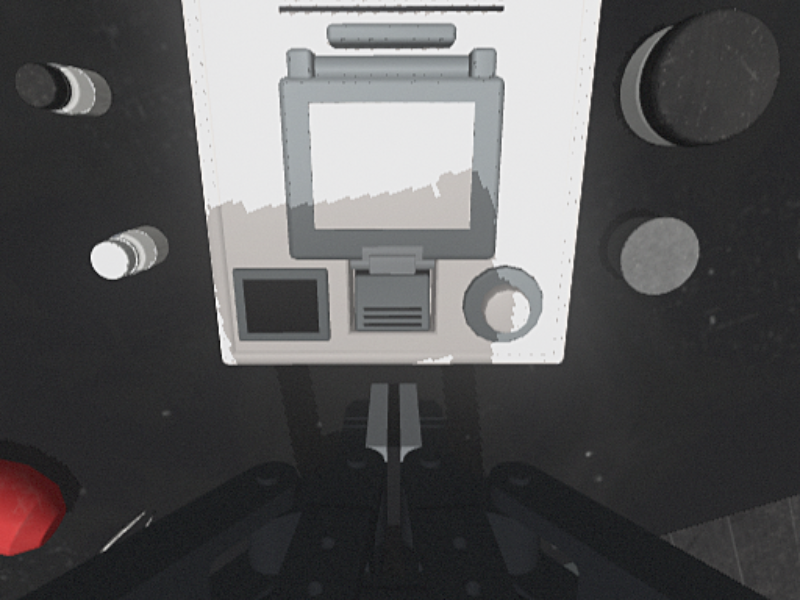

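The wrist view looks straight along the reader's x. The tab plate spans columns 355–431 and rows 272–332, and the shut fingertips show at (393,385). I'm checking the tab and lid in the reader's frame.

```bash
python3 - <<'E'
from h import *
c=np.load('pics/w1.npz');K=c['camera_matrix'];T=c['extrinsics']
for n,u,v in[('ribfrontL',360,328),('ribfrontR',427,328),('plate c',393,300),('hook',393,262),('key',500,312),('disp',281,303),('lid FL',300,245),('lid FR',485,245),('tipL',378,388),('tipR',408,388),('gripper knuckle',480,480)]:
    a,b=u*.64,v*.64;d=np.median(c['depth'][int(b)-1:int(b)+2,int(a)-1:int(a)+2])
    q=T[:3,:3]@(np.linalg.solve(K,[a,b,1])*d)+T[:3,3];print(n,(RR.T@(q-O)*1000).round(1))
E
```

```text
ribfrontL [-73.5  16.1  74.4]
ribfrontR [-73.7 -14.2  73.9]
plate c [-61.5   1.2  70.4]
hook [-42.3   1.1  77.9]
key [-66.5 -47.1  72.8]
disp [-65.2  53.6  62.8]
lid FL [-35.7  41.2  73.9]
lid FR [-35.7 -38.4  74.5]
tipL [-61.4   5.5 158.9]
tipR [-61.5  -3.2 158.8]
gripper knuckle [-65.2 -18.1 196.6]
```

```bash
python3 -c "
import numpy as np
print(np.load('pics/w1.npz')['hand_eye'].round(3))"
```

```text
[[ 0.002 -0.952 -0.305  0.077]
 [ 1.     0.002  0.001 -0.   ]
 [-0.    -0.305  0.952 -0.123]
 [ 0.     0.     0.     1.   ]]
```

Emit:
{"method": "play_rows", "body": {
  "xyz": [
    [-1,0,25],
    [-1,1,50],
    [-1,1,68],
    [-1,1,76],
    [-1,1,79],
    [-1,1,82],
    [-1,1,84],
    [-1,1,86],
    [-1,1,87],
    [-1,1,87]
  ],
  "rot": [
    [0,0,0],
    [0,0,0],
    [0,0,0],
    [0,0,0],
    [0,0,0],
    [0,0,0],
    [0,0,0],
    [0,0,0],
    [0,0,0],
    [0,0,0]
  ],
  "grip": [0,0,0,0,0,0,0,0,0,0]
}}

```text
time_s: 2.65
eef_pos: [0.5059, 0.0012, 0.0843]
eef_rot: [-0.0, 0.983, -0.183, 0.0]
wrist_force: [-1.6, 1.4, 2.2]
opening: 0.002
grasp_force: 1.1
```

```bash
python3 -c "
from h import *
look('w2')"
```

```text
t 2.65 tcp in reader [-0.0715 -0.0017  0.0843] toolx,z in reader [ 1. -0.  0.] [ 0.  0. -1.] F [-1.64  1.42  2.17] 0.002088242011855072
```

View pics/w2.png

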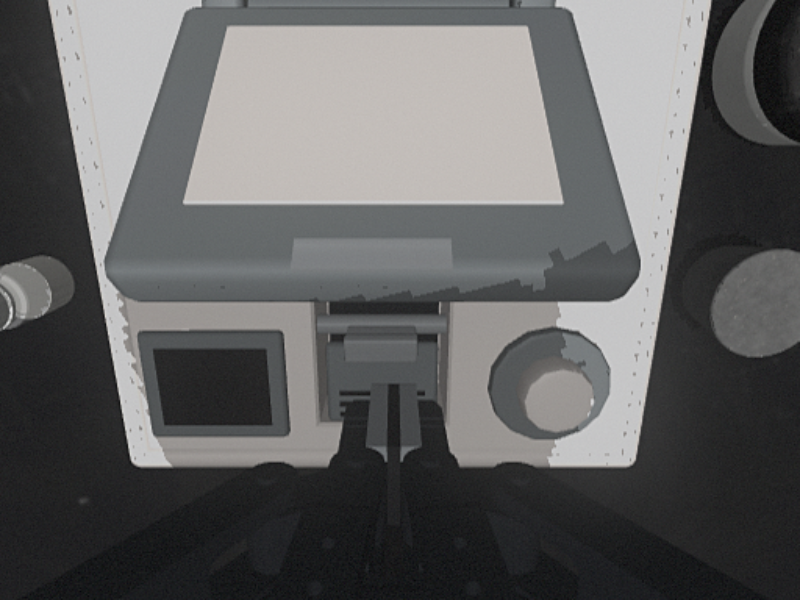

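The lid has sprung up, with its front edge now at about row 300 and the key untouched. I'm backing off upward, then coming forward to the lid.

Emit:
{"method": "play_rows", "body": {
  "xyz": [
    [0,0,-6],
    [-4,0,-16],
    [-8,0,-28],
    [-8,0,-40],
    [-6,0,-47],
    [0,0,-48],
    [8,0,-48],
    [16,0,-48],
    [24,0,-48],
    [32,0,-48]
  ],
  "rot": [
    [0,0,0],
    [0,0,0],
    [0,0,0],
    [0,0,0],
    [0,0,0],
    [0,0,0],
    [0,0,0],
    [0,0,0],
    [0,0,0],
    [0,0,0]
  ],
  "grip": [0,0,0,0,0,0,0,0,0,0]
}}

```text
time_s: 3.95
eef_pos: [0.5362, -0.0106, 0.132]
eef_rot: [-0.0, 0.983, -0.183, -0.0]
wrist_force: [0.3, 0.4, 0.0]
opening: 0.001
grasp_force: 0.0
```

```bash
python3 -c "
from h import *
look('w3');look('s3','scene')"
```

```text
t 3.95 tcp in reader [-0.0391 -0.0018  0.132 ] toolx,z in reader [ 1.    -0.    -0.001] [-0.001 -0.    -1.   ] F [0.3  0.38 0.  ] 0.001406057850042118
t 4.0 tcp in reader [-0.0381 -0.0019  0.1323] toolx,z in reader [ 1.    -0.001  0.001] [ 0.001  0.    -1.   ] F [-0.25 -1.42  0.56] 0.0030015295425309214
```

View pics/w3.png

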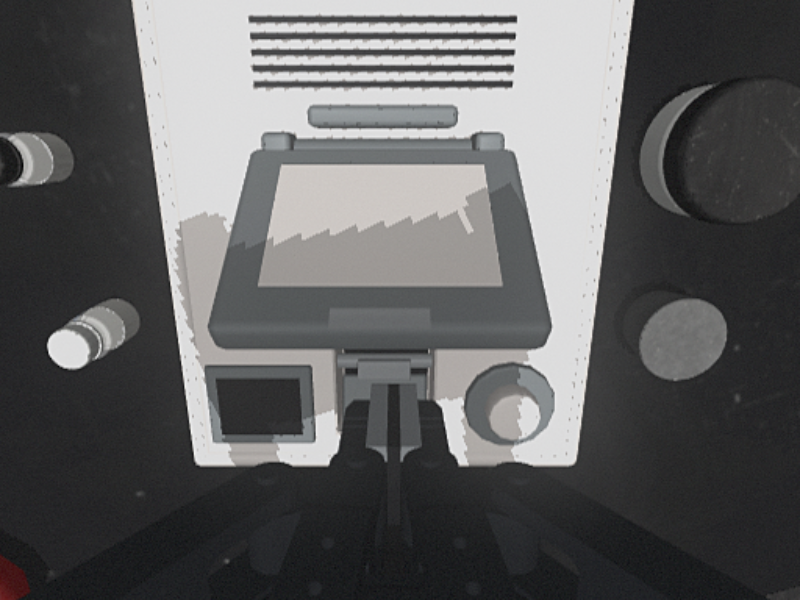

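The lid is raised, with its edge at rows 330–347 and the fingertips in front of it at row 385. I'm checking the edge height from depth.

```bash
python3 - <<'E'
from h import *
c=np.load('pics/w3.npz');K=c['camera_matrix'];T=c['extrinsics']
for u,v in[(280,340),(300,325),(480,325),(380,260),(380,180)]:
    a,b=u*.64,v*.64;d=c['depth'][int(b),int(a)]
    q=T[:3,:3]@(np.linalg.solve(K,[a,b,1])*d)+T[:3,3];print((RR.T@(q-O)*1000).round(1))
E
```

```text
[-11.1  27.5 129.9]
[ -6.9  22.1 129.8]
[ -6.7 -24.1 130.4]
[  6.6   1.8 113.7]
[26.7  2.3 88.7]
```

The lid edge is at x about -11, z 130 mm, as expected. Now I push it over.

Emit:
{"method": "play_rows", "body": {
  "xyz": [
    [8,0,0],
    [16,0,0],
    [24,0,0],
    [32,0,0],
    [40,0,0],
    [48,0,0],
    [55,0,0],
    [61,0,0],
    [65,0,0],
    [67,0,0]
  ],
  "rot": [
    [0,0,0],
    [0,0,0],
    [0,0,0],
    [0,0,0],
    [0,0,0],
    [0,0,0],
    [0,0,0],
    [0,0,0],
    [0,0,0],
    [0,0,0]
  ],
  "grip": [0,0,0,0,0,0,0,0,0,0]
}}

```text
time_s: 5.3
eef_pos: [0.5984, -0.0346, 0.1322]
eef_rot: [0.0, 0.983, -0.183, -0.0]
wrist_force: [0.1, 1.8, 0.2]
opening: -0.001
grasp_force: 0.0
```

```bash
python3 -c "
from h import *
look('w4')"
```

```text
t 5.3 tcp in reader [ 0.0276 -0.0018  0.1322] toolx,z in reader [ 1. -0. -0.] [-0. -0. -1.] F [0.14 1.75 0.2 ] -0.0013533015918098478
```

View pics/w4.png

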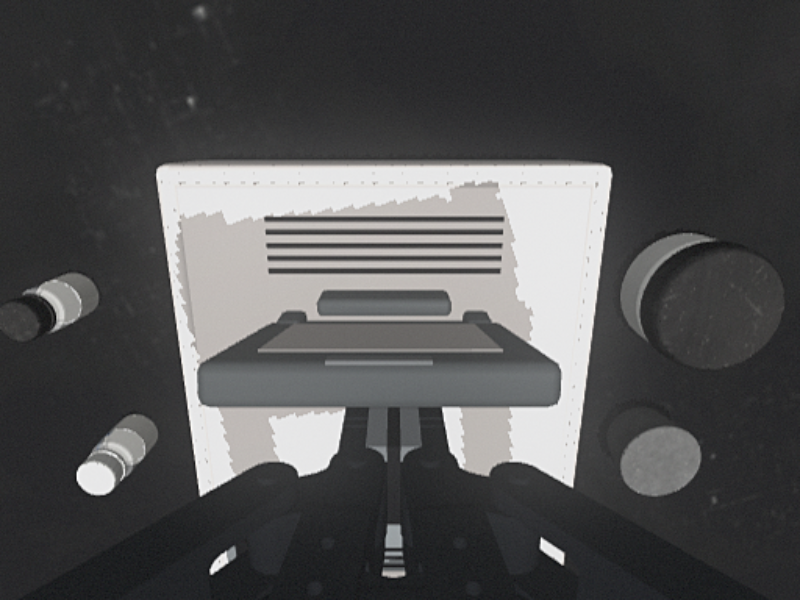

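The lid's edge face is at rows 365–405 and its outer face is still visible. I'm measuring the angle.

```bash
python3 - <<'E'
from h import *
c=np.load('pics/w4.npz');K=c['camera_matrix'];T=c['extrinsics']
for u,v in[(250,372),(250,385),(250,400),(380,362),(380,345),(380,330),(388,415),(388,440),(372,440)]:
    a,b=u*.64,v*.64;d=c['depth'][int(b),int(a)]
    q=T[:3,:3]@(np.linalg.solve(K,[a,b,1])*d)+T[:3,3];q=RR.T@(q-O)*1000;print(u,v,q.round(1),'th',np.arctan2(q[2]-68,34-q[0]).round(3))
E
```

```text
250 372 [ 51.7  32.8 141.2] th 1.807
250 385 [ 48.8  32.7 142.4] th 1.767
250 400 [ 44.9  32.9 142.7] th 1.716
380 362 [ 53.7   1.3 139.9] th 1.839
380 345 [ 51.    1.8 121.9] th 1.877
380 330 [45.9  2.4 95.7] th 1.976
388 415 [ 36.5  -0.5 135.1] th 1.609
388 440 [ 37.4  -0.7 148.4] th 1.613
372 440 [ 36.6   3.2 147.1] th 1.603
```

The lid is at about 1.77 rad, just leaning on the fingertips. I push 5 mm more, then draw back and up.

Emit:
{"method": "play_rows", "body": {
  "xyz": [
    [2,0,0],
    [4,0,0],
    [5,0,0],
    [5,0,0],
    [2,0,0],
    [-6,0,0],
    [-20,0,-5],
    [-40,0,-20],
    [-65,0,-45],
    [-90,0,-75]
  ],
  "rot": [
    [0,0,0],
    [0,0,0],
    [0,0,0],
    [0,0,0],
    [0,0,0],
    [0,0,0],
    [0,0,0],
    [0,0,0],
    [0,0,0],
    [0,0,0]
  ],
  "grip": [0,0,0,0,0,0,0,0,0,0]
}}

```text
time_s: 6.6
eef_pos: [0.5123, -0.0014, 0.2077]
eef_rot: [-0.0, 0.983, -0.183, -0.001]
wrist_force: [0.5, 0.0, 1.4]
opening: 0.0
grasp_force: 0.0
```

Emit:
{"method": "play_rows", "body": {
  "xyz": [
    [-10,0,-10],
    [-20,0,-20],
    [-30,0,-30],
    [-40,0,-40],
    [-40,0,-40],
    [-40,0,-40],
    [-40,0,-40],
    [-40,0,-40],
    [-40,0,-40],
    [-40,0,-40]
  ],
  "rot": [
    [0,0,0],
    [0,0,0],
    [0,0,0],
    [0,0,0],
    [0,0,0],
    [0,0,0],
    [0,0,0],
    [0,0,0],
    [0,0,0],
    [0,0,0]
  ],
  "grip": [0,0,0,0,0,0,0,0,0,0]
}}

```text
time_s: 7.85
eef_pos: [0.477, 0.0123, 0.2472]
eef_rot: [-0.0, 0.983, -0.183, -0.0]
wrist_force: [-0.2, 0.2, 1.3]
opening: -0.0
grasp_force: 0.0
```

```bash
python3 -c "
from h import *
look('w5');look('s5','scene')"
```

```text
t 7.85 tcp in reader [-0.1026 -0.0017  0.2472] toolx,z in reader [ 1. -0. -0.] [-0. -0. -1.] F [-0.19  0.17  1.34] -0.00039448880177662146
t 7.9 tcp in reader [-0.1026 -0.0017  0.2472] toolx,z in reader [ 1. -0. -0.] [-0. -0. -1.] F [-0.63 -0.   -0.12] 0.0011889365258931856
```

View pics/w5.png

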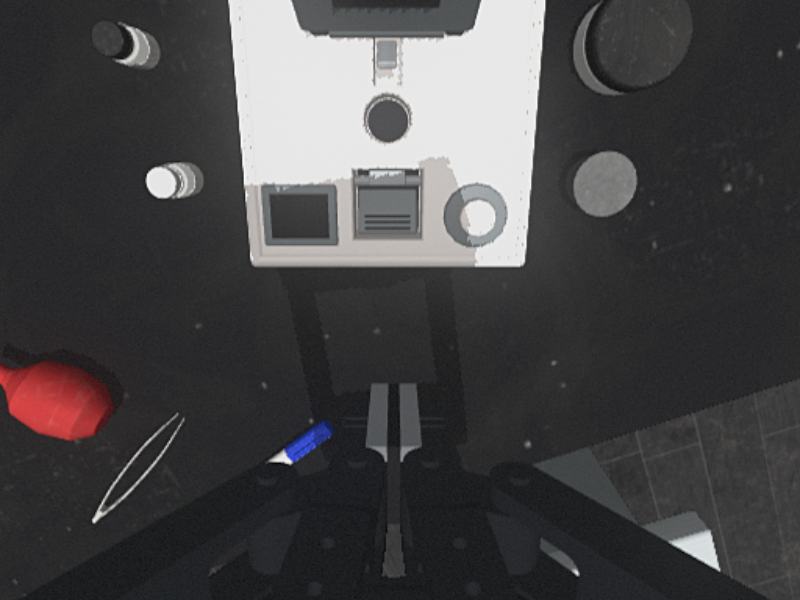

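View pics/s5.png

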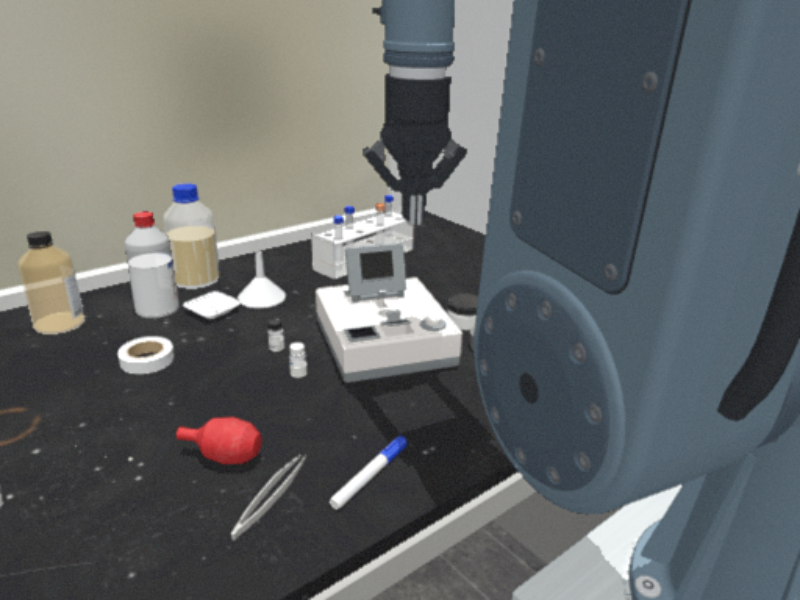

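The lid stands back with the chamber exposed, and the bottles, jar and stopper are where they were. I check the angle from depth, then hand in if it is about 1.92.

```bash
python3 - <<'E'
from h import *
from bench import ctrl
c=np.load('pics/s5.npz');K=c['camera_matrix'];T=c['extrinsics']
P=[]
for u,v in[(353,258),(354,270),(355,282),(401,255),(402,268),(402,280)]:
    a,b=u*.64,v*.64;d=c['depth'][int(b),int(a)]
    q=T[:3,:3]@(np.linalg.solve(K,[a,b,1])*d)+T[:3,3];P.append(RR.T@(q-O)*1000)
P=np.array(P);print(P.round(1))
k=np.polyfit(P[:,2],P[:,0],1)[0];th=np.pi/2+np.arctan(k);print('angle',th)
if 1.85<th<2.0: print(ctrl.hand_in())
E
```

```text
[[ 50.1  35.5 125.5]
 [ 43.7  35.7 108.7]
 [ 34.3  36.6  93.2]
 [ 50.1 -40.  122.7]
 [ 40.3 -38.8 105.3]
 [ 30.8 -36.2  89.6]]
angle 2.0644408684710474
```

The inner face sits at x about 44 mm at z 110 mm, which matches the rear stop at 1.92 rad (predicted 43.7). The fitted slope is just noisy.

```bash
python3 -c "
from bench import ctrl
print(ctrl.hand_in())"
```

```text
the job is handed in; nothing more can be done
None
```

The job is handed in: I pressed the tab and pushed the sprung lid over to its rear stop, where it stays open by itself; the key, bottles, jar and stopper were left alone, and the hand is clear.

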